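# Lock the guitar-heel clamp through its L-shaped slot

### The arm

A 7-joint arm with a two-finger parallel gripper is mounted at the origin on the work surface. World frame = base frame: x ahead of the robot, y to its left, z up, the work surface at z = 0. Lengths are in mm, angles in rad, forces in N, time in s.
With the tool pointing down it reaches from about 425 to 825 mm from the base axis. Payload 3.6 kg.
Tool frame: the origin (TCP) lies at the very end of the fingers, on their centre line; the grasp point (between the pads) lies 19 mm behind it; x points along the fingers, z is the direction in which the jaws open and shut, and the axes are right-handed (so a half turn about x gives the same grasp; the last joint's range is limited). The gripper opens to 85 mm and grips with 20 to 120 N. Pads are 22 mm wide; open, the fingers measure 114 mm over their backs; the gripper's body (76 mm by 85 mm) begins 54 mm behind the grasp point. The pads swing forward as they close: fully open they stand 13 mm farther back than shut.
Start: joints at [-1.22, 0.615, -0.013, 1.423, 0.008, 1.103, -0.04], TCP at [239.735, 604.144, 231.297] pointing down, gripper open.
Joint ranges: [-3.12, 3.12], [-0.3, 2.06], [-1.34, 1.32], [0.26, 2.42], [-1.36, 4.5], [0.01, 1.98], [-2.84, 2.84]. Speed limits (rad/s): [2.79, 2.79, 3.14, 3.14, 3.14, 3.14, 3.14].

### API

Orientations are given as [roll, pitch, yaw] about the fixed x, y, z axes, in that order (R = Rz(yaw) Ry(pitch) Rx(roll)).
In Python, from plant import * gives the robot as it stands.
- The arm moves only by the tool play_rows, never from a script. Its argument "rows" is a list of rows, each a list of 3 entries, a list of its own where there are three numbers: the finger opening in mm, from 0 to 85.4, then the shift along the tool's x, y, z in mm, then the turn, a rotation vector about the tool's x, y, z in rad. In form: [[gripper, [tx, ty, tz], [rx, ry, rz]], ...]. A call has 1 to 5 rows; each row is the pose to reach, as a shift and turn from the pose commanded when the call began, along the tool's axes at that moment; what a row does not reach only later rows make up. A row lasts 1/12 s, in which the tool goes at most 41.7 mm and 7.16 degrees, less where a joint would pass 70% of its speed; a pose out of reach is approached as far as the arm can. A call with a gripper value outside its range is refused whole. The fingers move at their own pace and stop on an object; "squeeze" is the grip in N (left out, the last holds). Time passes only in rows, so rows that repeat a pose let the fingers close. It gives the time, the measured TCP pose, the force and the opening at its end, in the units of the state.
- state(): the state, without advancing time (a new reading comes with each control period).
- get_image(name): name is "scene" or "top"; returns a dict with "img" (420x560x3 uint8, blue, green, red), "K" (3x3 intrinsics, pixels), "origin" and "attitude" of the camera in the world. Camera axes: x right, y down, z forward; pixel columns grow to the right and rows downward; lengths in mm; the calibration is good to about 2 mm. A picture is of the moment at which its call begins. There is no depth.
- close_job(): hands the job in, once; it reports no verdict.
The state is a dict: "clock": time; "qpos": joint angles; "joint_velocities": joint speeds; "effort": joint torques, N m; "eef_pos": TCP position; "eef_rot": TCP orientation; "wrist_force": force on the tool from outside, world axes, zero at the start; "torque": the same for the moment, N m; "width": opening from 0.0 (shut) to 1.0 (fully open).
Only numpy, scipy, OpenCV 4.12 (cv2) and the standard library are available. Lean on these libraries where they do the work, as an engineer would, in place of code of your own. Each camera call takes 0.05 s, during which the arm holds its last target.

### The job

Close and lock the clamping jig on the guitar heel: with the fingertips, push the red knob so that its pin runs along the long leg of the slot all the way to the corner, then push it sideways along the short leg right to the end. Only push the knob: do not pull its pin up; leave the loose things on the jig and on the bench where they are.

Things in the scene. Friction and masses are not known exactly. Their poses are not given: they have to be found in the camera images.
- jig: fixed jig; origin on the bench top, x roughly away from the robot (yaw varies). Plywood base board, x -100 to +205, y +-110 mm, 12 mm thick. On it a flat aluminium slot plate, x -85 to +35, y +-50 mm, top 48 mm above the bench, bare but for the red knob, with an L-shaped slot 16 mm wide. Ahead (+x) the blue cork-faced jaw, 60 mm tall, then a fixed dark wooden heel blank, top 58 mm
- knob (a point): centre of the upright red knob on top of the 12 mm steel pin that runs in the slot; knob 30 mm diameter, 34 mm tall, underside 4 mm above the slot plate, top 86 mm above the bench; this point is 69 mm above the bench. Axes as the jig's; the knob does not turn
- slot_corner (a point): pin centre at the corner of the slot, at the plate's top surface (48 mm above the bench); jig x +10, y -20 mm. The long leg runs to it along the jig's +x, from x -60, y -20 mm (pin centre)
- slot_end (a point): pin centre at the end of the short leg, at the plate's top surface; jig x +10, y +20 mm. The short leg runs to it from the corner, 40 mm along the jig's +y
- jaw (a joint): travel of the pin, and the jaw with it (the jaw's back stays 105 mm ahead of the pin), along the long leg (the jig's +x), in m: 0 at the near end, 0.070 at the corner, with 2 mm of play either way (stop at 0.072). Needs a push of about 3 N, stays where it is left, no spring. Should be above 0.068 for the pin to enter the short leg freely
- cross (a joint): travel of the pin along the short leg (the jig's +y), in m: 0 in the long leg, 0.040 at the end of the short leg, with 2 mm of play either way (stop at 0.042). Needs about 2 N, stays where it is left, no spring
- lift (a joint): how far the pin has been pulled up out of its seat, in m: 0 seated; it is held down only by its weight (about 1 N)
- bridge_blank: dark wooden bridge blank, 130 x 34 x 11 mm, lying loose on the jig's base board beside the slot plate; origin under its centre
- filler_jar: small filler jar, 36 mm wide, 55 mm tall, standing loose on the jig's base board; origin under its centre
- glue_bottle: yellow glue bottle, 60 mm wide, 160 mm tall, loose on the bench; origin under its centre
- lacquer_can: can with paper label, 72 mm wide, 110 mm tall, loose on the bench; origin under its centre
- mallet: wooden mallet, 260 mm long, lying along its x axis, loose on the bench; origin under its centre
- tape_roll: paper-coloured tape roll lying flat, 100 mm wide, 25 mm tall, loose on the bench; origin under its centre
- sanding_block: cork sanding block, 110 x 55 x 35 mm, loose on the bench; origin under its centre

How it is judged:
By the outcome, as a careful person would: the job done as asked, in the order asked, and still so for the second after the job is handed in, with the robot touching nothing.
It also fails if it takes over 40 s, if anything falls off the work surface, if the arm or the gripper's body presses on something with over 40 N, if the wrist force passes 120 N, or if a joint passes its speed limit or range.

## Working session

There is one attempt and no reset: what is moved stays moved. The work goes in short steps, Python scripts to look and compute and a tool call to move; the robot and the scene stay as the last step left them, time stands still between calls to the robot, and variables do not carry over. Pictures are saved under pics/ and viewed, and the job is handed in when it is done.

Besides the shell and the picture viewer there is one more tool, called after ">>>" as name(argument=value, ...) on one line, values as JSON. play_rows: Moves the arm, as the interface text tells. Its arguments: {"type":"object","properties":{"rows":{"type":"array","items":{"type":"array"}},"squeeze":{"type":"number"}},"required":["rows"]}

```bash
ls; mkdir -p pics
python3 - <<'E'
from plant import *
import cv2
s=state();print(s)
for n in("scene","top"):
    d=get_image(n);cv2.imwrite(f"pics/{n}0.png",d["img"]);print(n,d["K"],d["origin"],d["attitude"])
E
```

```text
pics
{'clock': 0.0, 'qpos': array([-1.21950418,  0.61591169, -0.01262749,  1.42492137,  0.00808315,
        1.10340832, -0.04042086]), 'joint_velocities': array([-9.95518356e-04,  5.96688189e-06, -4.55567365e-05,  5.90039420e-04,
        8.38587094e-04, -1.61015280e-04,  3.21712439e-04]), 'effort': array([-7.60626444e-04, -4.69198823e+01,  2.58737393e-01, -1.71046007e+01,
        9.95701907e-03,  9.52529779e-03, -3.95467168e-06]), 'eef_pos': array([239.46006946, 603.44716482, 230.13556334]), 'eef_rot': array([-3.13507279,  1.56819722, -1.94202131]), 'wrist_force': array([-0.09255325, -0.23253933, -0.20146667]), 'torque': array([-0.03510148,  0.0160655 ,  0.01403658]), 'width': 0.9999890170654914}
scene [[505.62994131   0.         276.24220045]
 [  0.         505.62994131 205.24855797]
 [  0.           0.           1.        ]] [1704.0967634  -333.16416897  919.6734089 ] [-2.16737174  0.01647307  1.293664  ]
top [[475.70359982   0.         272.24007177]
 [  0.         475.70359982 210.60987526]
 [  0.           0.           1.        ]] [ 3.53445946e+02 -9.42139856e-01  1.33794592e+03] [-3.00602797e+00 -2.34194251e-03 -1.57228747e+00]
```

View pics/scene0.png

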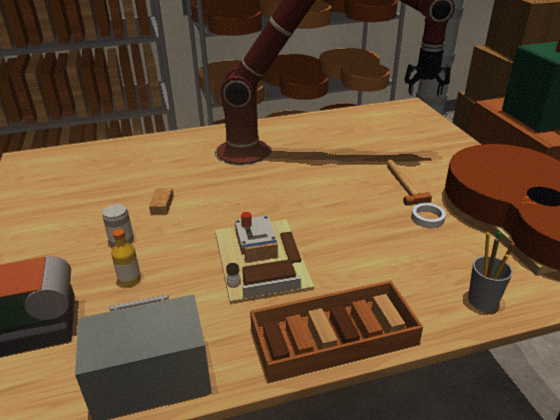

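View pics/top0.png

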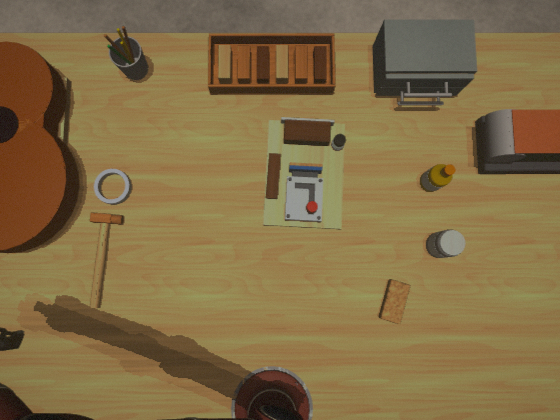

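The top view shows the board with corners near (270,120), (345,122), (343,228) and (264,226), and the red knob near (312,207). The L slot runs up and then left. I'll measure these next.

```bash
cat > h.py <<'E'
from plant import *
import cv2, numpy as np
from scipy.spatial.transform import Rotation as R
def ray(d,u,v):
    r=R.from_euler('xyz',d["attitude"]).as_matrix()@np.linalg.inv(d["K"])@np.array([u,v,1.])
    return np.array(d["origin"]),r
def onplane(d,u,v,z):
    o,r=ray(d,u,v); return o+r*(z-o[2])/r[2]
def proj(d,p):
    q=R.from_euler('xyz',d["attitude"]).as_matrix().T@(np.array(p)-d["origin"]); q=d["K"]@q; return q[:2]/q[2]
def redmask(im):
    h=cv2.cvtColor(im,cv2.COLOR_BGR2HSV)
    return (((h[...,0]<6)|(h[...,0]>174))&(h[...,1]>170)&(h[...,2]>110)).astype(np.uint8)
def red(d,box):
    m=redmask(d["img"]);x0,y0,x1,y1=box;k=np.zeros_like(m);k[y0:y1,x0:x1]=m[y0:y1,x0:x1]
    n,l,s,c=cv2.connectedComponentsWithStats(k)
    i=1+np.argmax(s[1:,4]);return c[i],s[i]
def cross2(a,b):
    (o1,r1),(o2,r2)=a,b
    t=np.linalg.lstsq(np.c_[r1,-r2],o2-o1,rcond=None)[0]
    p,q=o1+r1*t[0],o2+r2*t[1];return (p+q)/2,np.linalg.norm(p-q)
E
python3 - <<'E'
from h import *
t=get_image("top");s=get_image("scene")
ct,st=red(t,(280,180,345,235));cs,ss=red(s,(225,200,270,235))
print(ct,st,cs,ss); print(cross2(ray(t,*ct),ray(s,*cs)), onplane(t,*ct,86),onplane(t,*ct,78))
c=t["img"][100:250,240:370];cv2.imwrite("pics/topz.png",cv2.resize(c,None,fx=4,fy=4,interpolation=cv2.INTER_CUBIC))
c=s["img"][200:310,200:330];cv2.imwrite("pics/scz.png",cv2.resize(c,None,fx=5,fy=5,interpolation=cv2.INTER_CUBIC))
# board
h=cv2.cvtColor(t["img"],cv2.COLOR_BGR2HSV)
print(h[225,275],h[240,275],h[180,338],h[180,355])
E
```

```text
[311.56790123 206.22222222] [307 201  10  11  81] [245.78571429 214.66666667] [241 212  10   6  42]
(array([ 536.45816143, -107.60703556,   83.96680211]), np.float64(2.7166083795883336)) [ 535.86562198 -108.75938841   86.        ] [ 537.03129326 -109.44834627   78.        ]
[ 26  87 117] [ 19 124 152] [ 28  89 152] [ 22 113 153]
```

View pics/topz.png

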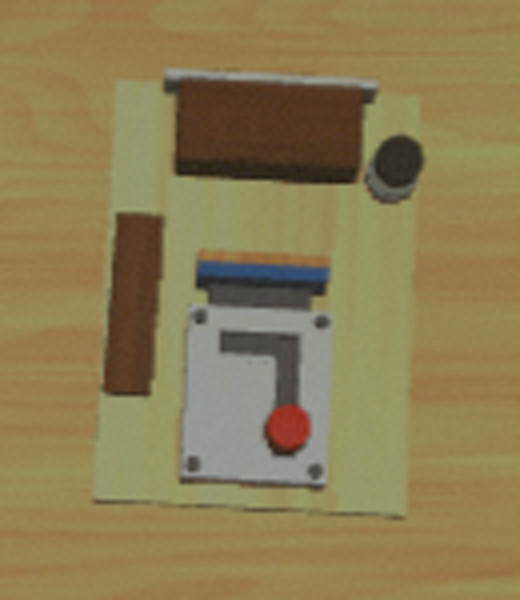

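View pics/scz.png

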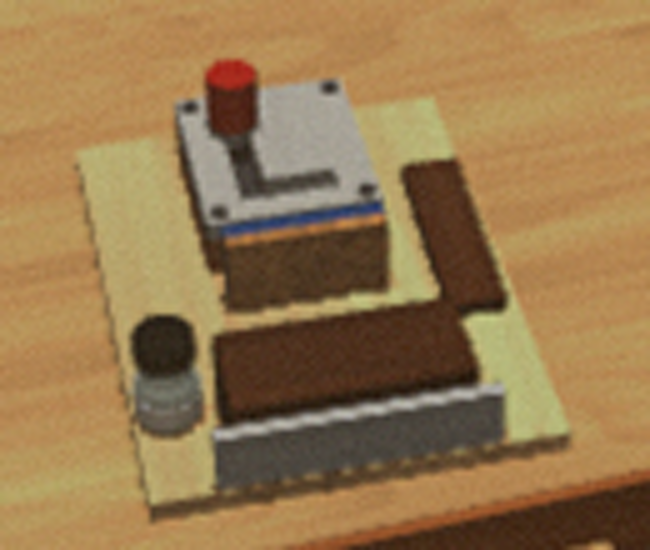

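The zoomed pictures show the knob at the near end of the long leg, and a clear plate apart from the knob. The blank lies to the left of the plate and the jar is at far right. Next I'll get the yaw and origin from the board and plate outlines.

Run:
```python
from h import *
t=get_image("top")
h=cv2.cvtColor(t["img"],cv2.COLOR_BGR2HSV)
P=lambda x,y,z:onplane(t,240+(x+.5)/4-.5,100+(y+.5)/4-.5,z)[:2]
b=[P(*p,12) for p in[(115,82),(420,96),(405,516),(95,500)]]
p=[P(*q,48) for q in[(190,305),(331,308),(326,488),(182,480)]]
for n,c in(("board",b),("plate",p)):
    c=np.array(c);print(n,c.round(1).tolist(),"ctr",c.mean(0))
    for i in range(4):
        e=c[(i+1)%4]-c[i];print(np.linalg.norm(e).round(1),np.degrees(np.arctan2(e[1],e[0])).round(2))
# plate mask
m=((h[...,1]<60)&(h[...,2]>100)).astype(np.uint8);k=np.zeros_like(m);k[172:226,280:330]=m[172:226,280:330]
k=cv2.morphologyEx(k,cv2.MORPH_CLOSE,np.ones((5,5)))
cs,_=cv2.findContours(k,0,1);c=max(cs,key=cv2.contourArea).reshape(-1,2)
w=np.array([onplane(t,*q,48)[:2] for q in c]).astype(np.float32);print("plate rect",cv2.minAreaRect(w))
# board mask by hue
m=((h[...,0]>=24)&(h[...,0]<=34)&(h[...,1]>50)).astype(np.uint8);k=np.zeros_like(m);k[110:240,255:355]=m[110:240,255:355]
k=cv2.morphologyEx(k,cv2.MORPH_OPEN,np.ones((3,3)))
cs,_=cv2.findContours(k,0,1);c=max(cs,key=cv2.contourArea).reshape(-1,2)
w=np.array([onplane(t,*q,12)[:2] for q in c]).astype(np.float32);print("board rect",cv2.minAreaRect(w))
```

```text
board [[798.1, 6.5], [787.4, -213.6], [483.2, -196.4], [494.7, 20.6]] ctr [640.8421717  -95.74360182]
220.3 -92.76
304.7 176.76
217.3 86.96
303.7 -2.67
plate [[626.3, -45.5], [624.0, -143.0], [498.9, -137.6], [504.5, -39.4]] ctr [563.42924499 -91.35542337]
97.5 -91.3
125.3 177.54
98.4 86.73
121.9 -2.89
plate rect ((564.2582397460938, -91.10472869873047), (101.66993713378906, 121.50593566894531), 86.74411010742188)
board rect ((640.1134643554688, -53.819725036621094), (162.04673767089844, 305.9460754394531), 82.37659454345703)
```

Board and plate agree: jig origin is about (588.7, -92.8) with yaw about -0.051 rad. The knob is about 8 mm beyond the slot's near end, which is fine. Next I'll look at the tool axes and plan the approach.

```bash
cat >> h.py <<'E'
O=np.array([588.7,-92.8]);YAW=-0.051
def J(x,y,z):
    c,s=np.cos(YAW),np.sin(YAW);return np.array([O[0]+c*x-s*y,O[1]+s*x+c*y,z])
def tojig(p):
    c,s=np.cos(YAW),np.sin(YAW);d=np.array(p[:2])-O;return np.array([c*d[0]+s*d[1],-s*d[0]+c*d[1],p[2]])
def T():
    s=state();return s,R.from_euler('xyz',s["eef_rot"]).as_matrix()
def goal(p,ydir=None):
    """shift in tool axes; optionally turn so tool y || jig dir (2-vector), tool x down"""
    s,M=T();sh=M.T@(np.array(p)-s["eef_pos"])
    out=[sh.round(1)]
    if ydir is not None:
        x=np.array([0,0,-1.]);y=np.r_[R.from_euler('z',YAW).as_matrix()[:2,:2]@np.array(ydir,float),0];G=np.c_[x,y,np.cross(x,y)]
        out.append(R.from_matrix(M.T@G).as_rotvec().round(3))
    return out
E
python3 - <<'E'
from h import *
s,M=T();print(M.round(3))
print(tojig([536,-108.8,86]))
for yd in([1,0],[-1,0],[0,1],[0,-1]): print(yd,goal(J(-95,-20,200),yd))
print(goal([520,330,230]))
E
```

```text
[[-0.    -0.929  0.369]
 [-0.001  0.369  0.929]
 [-1.     0.    -0.001]]
[-51.81583219 -18.66573154  86.        ]
[1, 0] [array([  31.4, -497.9, -568.1]), array([ 2.815e+00, -0.000e+00,  2.000e-03])]
[-1, 0] [array([  31.4, -497.9, -568.1]), array([-0.327, -0.001, -0.   ])]
[0, 1] [array([  31.4, -497.9, -568.1]), array([ 1.244e+00, -1.000e-03,  1.000e-03])]
[0, -1] [array([  31.4, -497.9, -568.1]), array([-1.898e+00, -1.000e-03, -1.000e-03])]
[array([   0.9, -361.6, -151.1])]
```

>>> play_rows(rows=[[0,[0,-361,-151],[-0.327,0,0]],[0,[0,-361,-151],[-0.327,0,0]],[0,[0,-361,-151],[-0.327,0,0]],[0,[0,-361,-151],[-0.327,0,0]],[0,[0,-361,-151],[-0.327,0,0]]], squeeze=60)

```text
clock: 0.67
eef_pos: [390.0, 456.9, 231.3]
eef_rot: [2.743, 1.571, -2.02]
wrist_force: [0.5, -0.9, -0.2]
width: 0.299
```

Run:
```python
from h import *
s,M=T();print(s['clock'],s['eef_pos'],s['width'],s['qpos'].round(2));print(goal([500,200,220],[-1,0]),goal(J(-98,-20,200),[-1,0]))
```

```text
0.6667 [389.95586006 456.90319874 231.31361844] 0.29875131969853863 [-0.84  0.54 -0.1   1.57  0.06  1.03  0.57]
[array([  11.3, -122.9, -251. ]), array([ 0.001, -0.   , -0.   ])] [array([  31.3, -128.2, -558.9]), array([ 0.001, -0.   , -0.   ])]
```

>>> play_rows(rows=[[0,[10,-128,-559],[0,0,0]],[0,[10,-128,-559],[0,0,0]],[0,[10,-128,-559],[0,0,0]],[0,[10,-128,-559],[0,0,0]],[0,[10,-128,-559],[0,0,0]]])

```text
clock: 1.08
eef_pos: [424.9, 251.3, 227.7]
eef_rot: [-1.66, 1.571, -0.139]
wrist_force: [0.1, -0.7, -0.3]
width: -0.001
```

Run:
```python
from h import *
s,M=T();print(s['eef_pos'],s['width']);print(goal(J(-98,-20,200),[-1,0]))
```

```text
[424.92111096 251.30552647 227.73473982] -0.0006601051765526719
[array([  27.8,  -83. , -355.3]), array([ 0., -0.,  0.])]
```

>>> play_rows(rows=[[0,[10,-83,-355],[0,0,0]],[0,[10,-83,-355],[0,0,0]],[0,[10,-83,-355],[0,0,0]],[0,[10,-83,-355],[0,0,0]],[0,[10,-83,-355],[0,0,0]]])

```text
clock: 1.5
eef_pos: [462.0, 46.5, 222.2]
eef_rot: [-1.411, 1.57, 0.109]
wrist_force: [0.9, 0.8, 0.7]
width: -0.0
```

Run:
```python
from h import *
s,M=T();print(s['eef_pos'],s['width']);print(goal(J(-98,-20,200),[-1,0]))
```

```text
[461.97293932  46.48434806 222.19850331] -0.0002221376886480347
[array([  22.2,  -35.6, -152.7]), array([0.   , 0.   , 0.001])]
```

>>> play_rows(rows=[[0,[82,-36,-153],[0,0,0]],[0,[82,-36,-153],[0,0,0]],[0,[82,-36,-153],[0,0,0]],[0,[82,-36,-153],[0,0,0]],[0,[82,-36,-153],[0,0,0]]])

```text
clock: 1.92
eef_pos: [488.8, -113.8, 137.5]
eef_rot: [2.484, 1.565, -2.289]
wrist_force: [-0.4, -0.0, 0.4]
width: -0.0
```

Run:
```python
from h import *
s,M=T();print(s['eef_pos'],tojig(s['eef_pos']),s['wrist_force'])
print(goal(J(-98,-20,60),[-1,0]))
t=get_image("top");c=t["img"][100:260,230:390];cv2.imwrite("pics/t1.png",cv2.resize(c,None,fx=3.7,fy=3.7))
```

```text
[ 488.77746906 -113.75069997  137.53118619] [-98.72458728 -26.01729971 137.53118619] [-0.41504202 -0.03637776  0.42787196]
[array([77.5, -0.9,  6.4]), array([-0.009, -0.004, -0.003])]
```

View pics/t1.png

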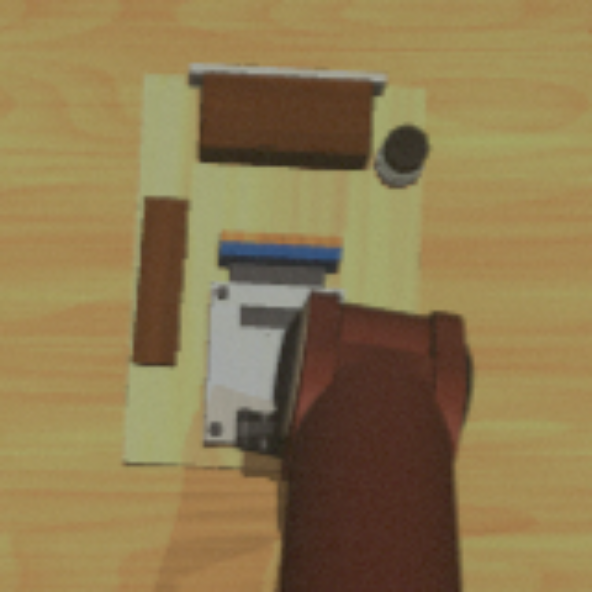

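The arm hides the knob from the top camera, but the blank, jar and jaw are undisturbed. The fingers are behind the plate, so I'll settle and lower.

>>> play_rows(rows=[[0,[20,0,3],[0,0,0]],[0,[40,0,3],[0,0,0]],[0,[60,0,3],[0,0,0]],[0,[60,0,3],[0,0,0]],[0,[60,0,3],[0,0,0]]])

```text
clock: 2.38
eef_pos: [490.0, -101.7, 79.9]
eef_rot: [1.043, 1.569, 2.565]
wrist_force: [0.5, -0.5, -0.0]
width: 0.003
```

Run:
```python
from h import *
s,M=T();print(s['eef_pos'],tojig(s['eef_pos']),s['wrist_force'])
print(goal(J(-98,-20,60),[-1,0]))
t=get_image("scene");c=t["img"][140:300,170:340];cv2.imwrite("pics/s1.png",cv2.resize(c,None,fx=3.6,fy=3.6))
```

```text
[ 489.98957921 -101.69309303   79.93176503] [-98.12872455 -13.91357947  79.93176503] [ 0.5054598  -0.51720275 -0.01880611]
[array([19.9, -0.1, -6.1]), array([ 0.002,  0.001, -0.002])]
```

View pics/s1.png

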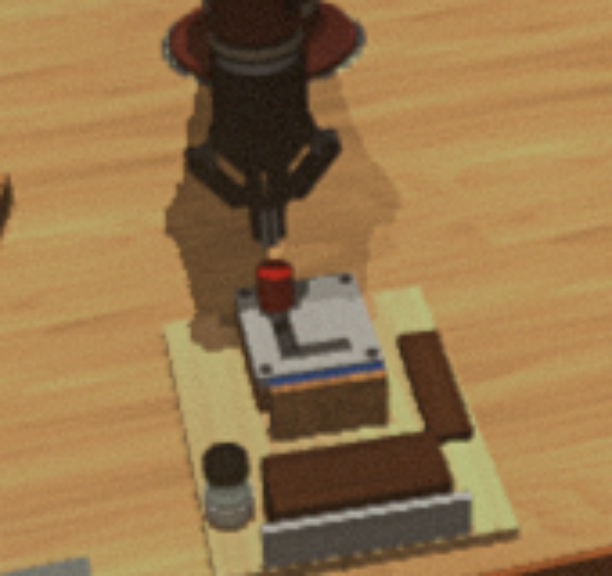

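The scene view shows the closed fingers at about (268,240), directly behind the knob at (275,285). Next I'll lower the last 18 mm and shift slightly.

>>> play_rows(rows=[[0,[10,0,-5],[0,0,0]],[0,[19,0,-5],[0,0,0]],[0,[19,0,-5],[0,0,0]],[0,[19,0,-5],[0,0,0]]])

```text
clock: 2.77
eef_pos: [489.6, -108.3, 60.7]
eef_rot: [1.512, 1.57, 3.032]
wrist_force: [-0.2, 0.1, -0.1]
width: -0.001
```

Run:
```python
from h import *
s,M=T();print(s['eef_pos'],tojig(s['eef_pos']),s['wrist_force'])
print(goal(J(-60,-19,61),[-1,0]))
```

```text
[ 489.6251355  -108.26047294   60.65689554] [-98.15790321 -20.49099893  60.65689554] [-0.2326257   0.12795107 -0.10301121]
[array([ -0.4, -38.2,   1.5]), array([-0.   ,  0.   , -0.001])]
```

Pushing now, slowly.

>>> play_rows(rows=[[0,[0,-8,1],[0,0,0]],[0,[0,-16,1],[0,0,0]],[0,[0,-22,1],[0,0,0]],[0,[0,-27,1],[0,0,0]],[0,[0,-32,1],[0,0,0]]])

```text
clock: 3.18
eef_pos: [521.3, -108.6, 60.9]
eef_rot: [1.474, 1.568, 2.994]
wrist_force: [-3.7, 0.5, 2.9]
width: -0.002
```

>>> play_rows(rows=[[0,[0,-5,0],[0,0,0]],[0,[0,-10,0],[0,0,0]],[0,[0,-15,0],[0,0,0]],[0,[0,-20,0],[0,0,0]],[0,[0,-20,0],[0,0,0]]])

```text
clock: 3.6
eef_pos: [543.8, -109.8, 60.9]
eef_rot: [-1.61, 1.568, -0.09]
wrist_force: [-1.2, 0.5, -0.4]
width: 0.002
```

Run:
```python
from h import *
s,M=T();print(s['eef_pos'],tojig(s['eef_pos']),s['wrist_force'])
t=get_image("scene");c=t["img"][140:300,170:340];cv2.imwrite("pics/s2.png",cv2.resize(c,None,fx=3.6,fy=3.6))
```

```text
[ 543.76928977 -109.79534256   60.92656571] [-44.00590373 -19.26371791  60.92656571] [-1.19177494  0.48311433 -0.35501056]
```

View pics/s2.png

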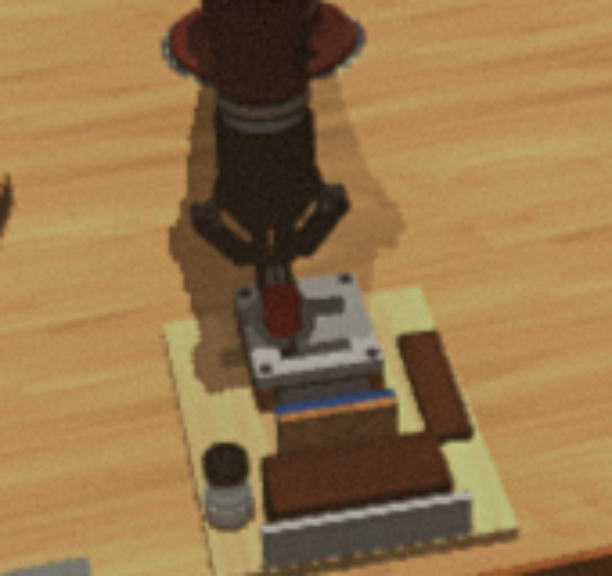

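The knob, now at (283,310), and the jaw are moving forward under about 3 N. I'll continue.

>>> play_rows(rows=[[0,[0,-5,0],[0,0,0]],[0,[0,-10,0],[0,0,0]],[0,[0,-15,0],[0,0,0]],[0,[0,-20,0],[0,0,0]],[0,[0,-20,0],[0,0,0]]])

```text
clock: 4.07
eef_pos: [563.7, -111.1, 61.0]
eef_rot: [-1.714, 1.568, -0.194]
wrist_force: [-1.3, 0.3, -0.8]
width: -0.003
```

>>> play_rows(rows=[[0,[0,-2,0],[0,0,0]],[0,[0,-4,0],[0,0,0]],[0,[0,-5,0],[0,0,0]],[0,[0,-6,0],[0,0,0]],[0,[0,-6,0],[0,0,0]]])

```text
clock: 4.48
eef_pos: [568.1, -111.3, 61.0]
eef_rot: [-2.436, 1.571, -0.916]
wrist_force: [-2.4, 0.6, 0.3]
width: -0.002
```

Run:
```python
from h import *
s,M=T();print(s['eef_pos'],tojig(s['eef_pos']),s['wrist_force'])
t=get_image("scene");c=t["img"][140:300,170:340];cv2.imwrite("pics/s3.png",cv2.resize(c,None,fx=3.6,fy=3.6))
```

```text
[ 568.08810568 -111.27976416   60.97745569] [-19.6430349  -19.5064874   60.97745569] [-2.36979779  0.57169606  0.3228613 ]
```

View pics/s3.png

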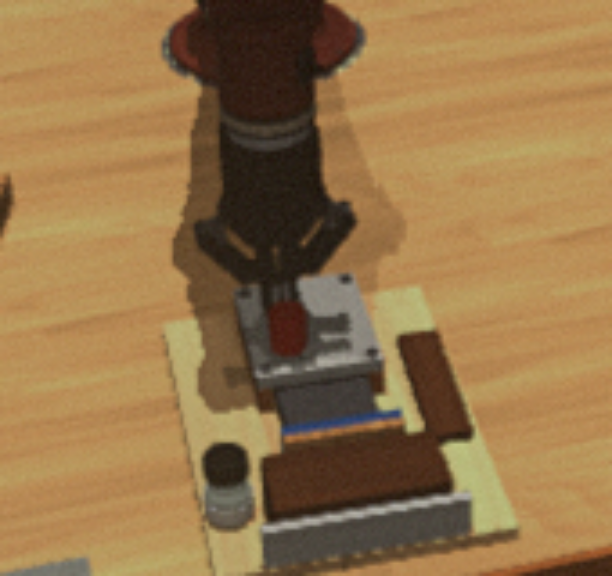

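The knob at (288,328) is near the corner, and there is no stop force yet. I'll creep forward until it stops.

>>> play_rows(rows=[[0,[0,-1,0],[0,0,0]],[0,[0,-2,0],[0,0,0]],[0,[0,-3,0],[0,0,0]],[0,[0,-3,0],[0,0,0]],[0,[0,-3,0],[0,0,0]]])

```text
clock: 4.95
eef_pos: [571.2, -111.4, 61.0]
eef_rot: [-1.951, 1.57, -0.431]
wrist_force: [-2.4, 0.1, 1.6]
width: -0.004
```

>>> play_rows(rows=[[0,[0,-1,0],[0,0,0]],[0,[0,-2,0],[0,0,0]],[0,[0,-2,0],[0,0,0]],[0,[0,-2,0],[0,0,0]]])

```text
clock: 5.28
eef_pos: [573.2, -111.5, 61.0]
eef_rot: [-1.936, 1.57, -0.416]
wrist_force: [-2.0, -0.5, 1.0]
width: 0.001
```

>>> play_rows(rows=[[0,[0,-1,0],[0,0,0]],[0,[0,-2,0],[0,0,0]],[0,[0,-2,0],[0,0,0]],[0,[0,-2,0],[0,0,0]]])

```text
clock: 5.62
eef_pos: [573.5, -111.6, 60.9]
eef_rot: [1.574, 1.568, 3.093]
wrist_force: [-6.0, -0.4, 5.0]
width: -0.001
```

>>> play_rows(rows=[[0,[0,-1,0],[0,0,0]],[0,[0,-1,0],[0,0,0]],[0,[0,-1,0],[0,0,0]]])

```text
clock: 5.87
eef_pos: [573.6, -111.5, 60.8]
eef_rot: [1.554, 1.565, 3.073]
wrist_force: [-7.1, -0.4, 5.7]
width: 0.0
```

The stop is reached: the finger centre is at jig x of about -14, as predicted, and force is rising without motion. I'll back off and go around to the -y side.

>>> play_rows(rows=[[0,[0,8,0],[0,0,0]],[0,[0,16,0],[0,0,0]],[0,[0,18,-20],[0,0,0]],[0,[0,18,-40],[0,0,0]],[0,[0,18,-48],[0,0,0]]])

```text
clock: 6.28
eef_pos: [556.0, -162.0, 61.4]
eef_rot: [-2.3, 1.567, -0.783]
wrist_force: [-0.4, -0.1, 0.1]
width: -0.003
```

Run:
```python
from h import *
s,M=T();print(s['eef_pos'],tojig(s['eef_pos']),s['wrist_force']);print(goal(J(11,-68,61),[-1,0]))
t=get_image("scene");c=t["img"][140:300,170:340];cv2.imwrite("pics/s4.png",cv2.resize(c,None,fx=3.6,fy=3.6))
```

```text
[ 555.96248905 -161.9974183    61.35104339] [-29.16740636 -70.77633594  61.35104339] [-0.40809704 -0.08279658  0.090042  ]
[array([  0.5, -40.2,   2.9]), array([-0.003, -0.003,  0.003])]
```

View pics/s4.png

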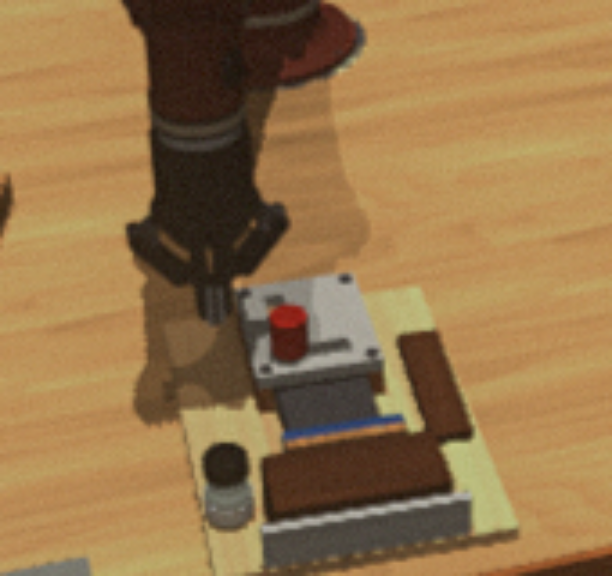

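The knob at (288,333) sits at the corner and the fingers are clear at the left. I'll measure the knob and move alongside it.

>>> play_rows(rows=[[0,[0,-15,3],[0,0,0]],[0,[0,-30,3],[0,0,0]],[0,[0,-40,3],[0,0,0]],[0,[0,-40,3],[0,0,0]],[0,[0,-40,3],[0,0,0]]])

```text
clock: 6.75
eef_pos: [596.0, -156.2, 60.8]
eef_rot: [-0.483, 1.57, 1.038]
wrist_force: [0.2, -0.1, -0.2]
width: 0.002
```

Run:
```python
from h import *
s,M=T();print(s['eef_pos'],tojig(s['eef_pos']),s['wrist_force'])
t=get_image("scene");c=t["img"][140:300,170:340];cv2.imwrite("pics/s5.png",cv2.resize(c,None,fx=3.6,fy=3.6))
cs,ss=red(t,(235,215,275,245));print(cs,ss,tojig(onplane(t,*cs,84)), "pred px corner",proj(t,J(10,-20,84)))
```

```text
[ 596.0241056  -156.22017296   60.80898731] [ 10.54760955 -62.96434542  60.80898731] [ 0.15416404 -0.09086747 -0.18286791]
[250.5 230. ] [250 230   2   1   2] [ 24.21343836 -16.38982746  84.        ] pred px corner [248.27890323 227.19566596]
```

View pics/s5.png

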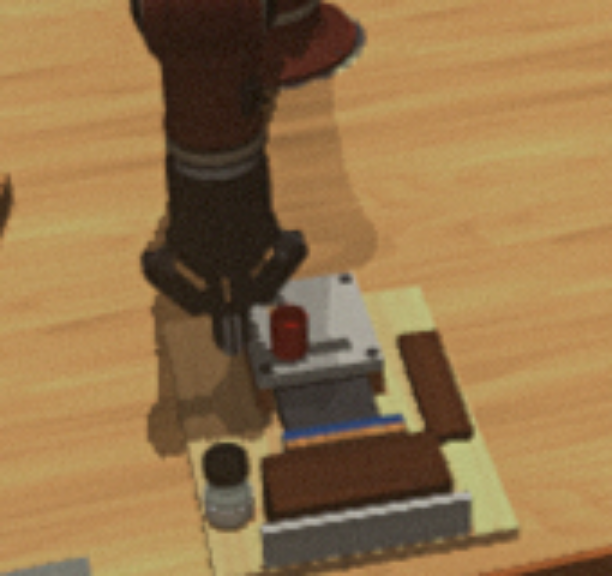

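The knob is in the arm's shadow and its top, at (289,313) in the crop, matches the predicted corner to about 2 px. The fingers are beside it at left, so I'll push along +y.

>>> play_rows(rows=[[0,[0,0,6],[0,0,0]],[0,[0,0,12],[0,0,0]],[0,[0,0,16],[0,0,0]],[0,[0,0,20],[0,0,0]],[0,[0,0,24],[0,0,0]]])

```text
clock: 7.22
eef_pos: [596.4, -134.2, 61.0]
eef_rot: [2.788, 1.569, -1.976]
wrist_force: [-0.4, -2.7, 0.6]
width: -0.0
```

>>> play_rows(rows=[[0,[0,0,4],[0,0,0]],[0,[0,0,8],[0,0,0]],[0,[0,0,12],[0,0,0]],[0,[0,0,14],[0,0,0]],[0,[0,0,14],[0,0,0]]])

```text
clock: 7.63
eef_pos: [597.5, -118.5, 60.9]
eef_rot: [0.434, 1.57, 1.955]
wrist_force: [-0.5, -0.6, -0.1]
width: 0.005
```

Run:
```python
from h import *
s,M=T();print(s['eef_pos'],tojig(s['eef_pos']),s['wrist_force'])
t=get_image("scene");c=t["img"][140:300,170:340];cv2.imwrite("pics/s6.png",cv2.resize(c,None,fx=3.6,fy=3.6))
```

```text
[ 597.52951453 -118.52162524   60.91091467] [ 10.12926853 -25.23807146  60.91091467] [-0.48676863 -0.5789257  -0.07625653]
```

View pics/s6.png

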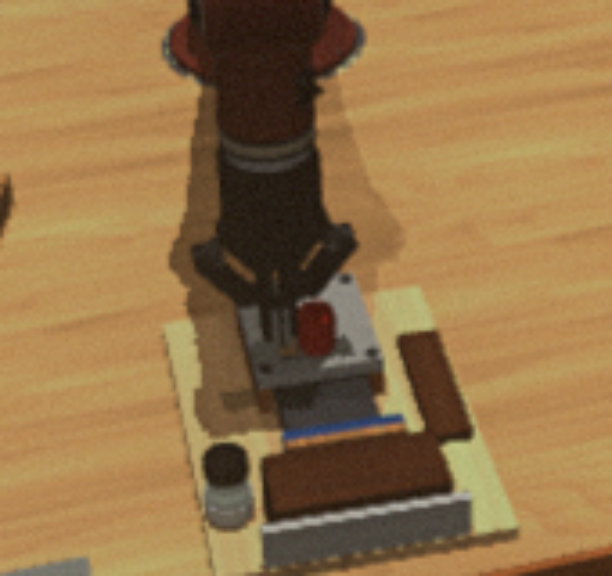

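The knob, now at (316,328), is sliding along the short leg. I'll keep going until it stops.

>>> play_rows(rows=[[0,[0,0,4],[0,0,0]],[0,[0,0,7],[0,0,0]],[0,[0,0,9],[0,0,0]],[0,[0,0,11],[0,0,0]],[0,[0,0,11],[0,0,0]]])

```text
clock: 8.1
eef_pos: [598.4, -107.9, 61.0]
eef_rot: [-0.875, 1.57, 0.646]
wrist_force: [0.4, -1.5, -0.6]
width: -0.001
```

>>> play_rows(rows=[[0,[0,0,1],[0,0,0]],[0,[0,0,2],[0,0,0]],[0,[0,0,3],[0,0,0]],[0,[0,0,4],[0,0,0]],[0,[0,0,4],[0,0,0]]])

```text
clock: 8.52
eef_pos: [598.6, -104.4, 61.0]
eef_rot: [-1.284, 1.57, 0.237]
wrist_force: [1.1, -2.3, -0.1]
width: 0.001
```

>>> play_rows(rows=[[0,[0,0,1],[0,0,0]],[0,[0,0,2],[0,0,0]],[0,[0,0,3],[0,0,0]],[0,[0,0,3],[0,0,0]]])

```text
clock: 8.85
eef_pos: [598.7, -101.3, 61.0]
eef_rot: [-0.871, 1.57, 0.649]
wrist_force: [0.7, -1.6, -0.4]
width: 0.002
```

>>> play_rows(rows=[[0,[0,0,1],[0,0,0]],[0,[0,0,2],[0,0,0]],[0,[0,0,3],[0,0,0]],[0,[0,0,3],[0,0,0]]])

```text
clock: 9.18
eef_pos: [598.8, -98.3, 61.0]
eef_rot: [-0.638, 1.57, 0.883]
wrist_force: [1.1, -2.1, -0.0]
width: 0.002
```

>>> play_rows(rows=[[0,[0,0,1],[0,0,0]],[0,[0,0,2],[0,0,0]],[0,[0,0,2],[0,0,0]],[0,[0,0,2],[0,0,0]]])

```text
clock: 9.52
eef_pos: [598.7, -97.7, 61.0]
eef_rot: [-3.013, 1.57, -1.494]
wrist_force: [0.4, -4.0, 0.5]
width: 0.002
```

>>> play_rows(rows=[[0,[0,0,1],[0,0,0]],[0,[0,0,2],[0,0,0]],[0,[0,0,2],[0,0,0]],[0,[0,0,2],[0,0,0]]])

```text
clock: 9.85
eef_pos: [598.7, -97.5, 61.1]
eef_rot: [-3.057, 1.567, -1.539]
wrist_force: [0.3, -5.7, -0.7]
width: -0.001
```

>>> play_rows(rows=[[0,[0,0,1],[0,0,0]],[0,[0,0,1],[0,0,0]],[0,[0,0,1],[0,0,0]]])

```text
clock: 10.1
eef_pos: [598.7, -97.4, 61.1]
eef_rot: [-3.047, 1.566, -1.529]
wrist_force: [1.4, -8.8, -0.5]
width: 0.0
```

It is solid against the end stop: force rises to 9 N with no motion. I'll withdraw sideways, then up and away.

>>> play_rows(rows=[[0,[0,0,-10],[0,0,0]],[0,[0,0,-25],[0,0,0]],[0,[-15,0,-40],[0,0,0]],[0,[-50,0,-60],[0,0,0]],[0,[-90,0,-75],[0,0,0]]])

```text
clock: 10.52
eef_pos: [592.6, -167.1, 148.4]
eef_rot: [1.12, 1.562, 2.641]
wrist_force: [1.0, -0.6, -0.7]
width: 0.002
```

>>> play_rows(rows=[[0,[-40,25,-30],[0,0,0]],[0,[-60,50,-60],[0,0,0]],[0,[-60,75,-90],[0,0,0]],[0,[-60,90,-120],[0,0,0]],[0,[-60,90,-120],[0,0,0]]])

```text
clock: 10.93
eef_pos: [492.8, -291.6, 211.1]
eef_rot: [2.564, 1.565, -2.211]
wrist_force: [-0.2, -1.4, -0.5]
width: -0.0
```

Run:
```python
from h import *
s,M=T();print(s['eef_pos'],s['wrist_force'])
t=get_image("top");sc=get_image("scene")
cv2.imwrite("pics/t7.png",cv2.resize(t["img"][100:260,230:430],None,fx=4,fy=3.7))
cv2.imwrite("pics/s7.png",cv2.resize(sc["img"][140:300,170:340],None,fx=3.6,fy=3.6))
ct,st=red(t,(280,160,345,235));cs,ss=red(sc,(235,205,290,245));print(ct,st,cs,ss)
p,g=cross2(ray(t,*ct),ray(sc,*cs));print(p,g,tojig(p),tojig(onplane(t,*ct,84)))
```

```text
[ 492.75757958 -291.58134253  211.12190209] [-0.21695682 -1.39220435 -0.50096766]
[297.06493506 182.        ] [293 177  10  10  77] [264.5 225.5] [260 223  10   6  48]
[602.29897781 -69.50647798  83.50888316] 2.818487235345899 [12.39384147 23.95648261 83.50888316] [12.03084328 22.59461949 84.        ]
```

View pics/t7.png

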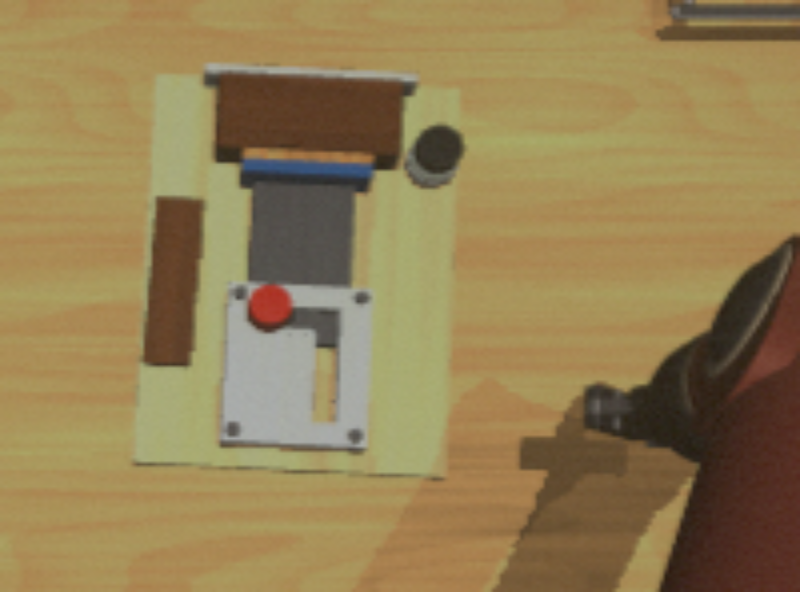

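View pics/s7.png

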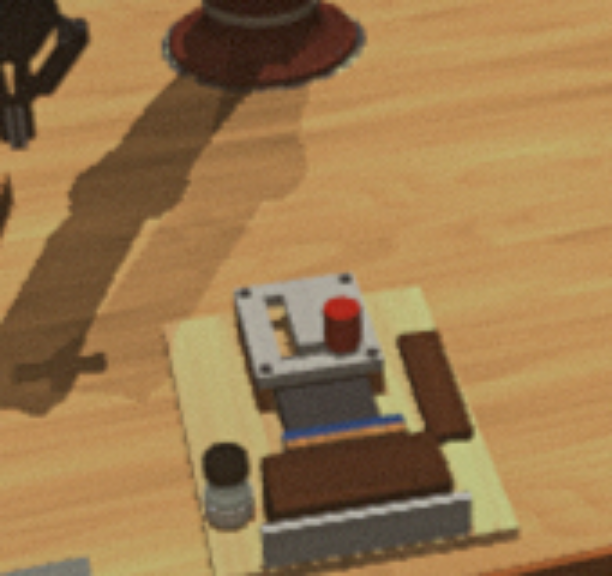

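The knob is at jig (12, 22.6), at the end of the short leg. The jaw is against the heel, the loose items are unmoved, and the knob height of 83.5 mm is the same as at the start. I'll settle the arm and hand in.

>>> play_rows(rows=[[0,[0,0,0],[0,0,0]],[0,[0,0,0],[0,0,0]],[0,[0,0,0],[0,0,0]]])

```text
clock: 11.28
eef_pos: [500.4, -280.8, 209.5]
eef_rot: [0.12, 1.569, 1.644]
wrist_force: [-0.2, 0.2, 0.2]
width: -0.0
```

```bash
python3 -c "
from plant import *
print(close_job(), state()['clock'])"
```

```text
the job is handed in; nothing more can be done
the job is handed in; nothing more can be done
```

The jig is closed and locked, and I handed the job in at about 11.3 s of the 40 s allowed. With closed fingertips I pushed the knob along the long leg to its stop. I then went around and pushed it along the short leg to its stop. At each stop the force rose to about 9 N with no further motion.

**Last checks:**
- **Knob position:** the last pictures put the knob at about jig (12, 23) mm, against (10, 20) plus 2 mm of play.
- **Pin seated:** the knob height measured 83.5 mm, against 84.0 mm at the start.
- **Jaw and loose things:** the jaw is against the heel. The bridge blank and filler jar look unmoved in the pictures. I did not re-check the items lying on the bench, but the arm met no unexpected force on the way.
- **Robot:** the arm stands clear of everything, with no force on the wrist.

**Disagreements:**
- **Start position:** the knob measured about 8 mm ahead of the slot's near end at the start. I pushed it from behind, so this did not matter.
- **Corner check:** one knob measurement at the corner failed because the knob was in the arm's shadow. I relied on the stop force and on its place in the picture, about 2 px off prediction.
- **Two-view agreement:** the two camera rays missed each other by about 2.8 mm, slightly over the stated 2 mm calibration.

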